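Unplug the battery block, rock it out of its tight charging bay and hold it

TASK

Take the battery block out of the charging base: first pull the charging plug out of the block's side, as far as its slide goes. Then grip the block by its handle and rock it from side to side (towards one end of the bay, then the other) while easing it up, because a straight pull would only lift the base off the table. Finish while holding the block upright and still just above its bay, clear of the base but no more than about 4 cm above its rim; do not lift, tip or shove the base or disturb the things around it.

Things in the scene. Friction and masses are not known exactly. Their poses are not given: they have to be found in the camera images.
- dock: loose weighted charging base, 2 kg, non-slip sole: grey plate (x -117 to 53, y -80 to 80, 12 mm thick) with a white bay. Origin on the underside below the bay's centre; z up, x from plug to bay, y along the bay. Bay floor z 12, rim z 42 mm; bay outside x -25 to 37, y -42 to 42 mm. Slides at about 18 N sideways, rises at about 20 N pull
- plug_tab (a point): centre of the black upright pull tab of the charging plug: 20 mm (base x) x 12 mm (base y, grip across this) x 28 mm tall; at start at x -68, y 0, z 80 mm of the base, 53 mm in front of the block's face. Axes as the base's. It runs on a white guide (36 mm wide, top at z 51 mm)
- plug (a joint): how far the plug is pulled out along the base's -x, level and away from the block: 0 = in, 0.020 m = fully out at its stop. A sprung detent resists with up to about 5 N over the first 4 mm, then lets it run out easily. Plugged in, its nose is 8 mm deep in the block's side and holds the block down
- block: grey battery block with black handle, 0.15 kg, 30 (x) x 60 (y) x 107 mm tall; origin at the centre of its underside, axes as the base's when seated on the bay's floor. Two sprung pads, at y +23 and -23 mm, grip it with about 14 N of friction each until it is 20 mm up: raise one side at a time, turning about the other pad. It can rock 0.12 rad towards +y and -y, more as it comes up
- block_grip (a point): middle of the block's black handle, 88 mm above its underside; the handle is 20 mm (x) x 36 mm (y), from 65 to 107 mm above the underside, with nothing beside it
- foot_left (a point): lower edge of the block's +y end, at its middle (x 0, y +30, z 0 mm of the block)
- foot_right (a point): lower edge of the block's -y end (x 0, y -30, z 0 mm of the block)
- eraser: loose eraser in a card sleeve, 22 x 45 x 13 mm, lying; bystander
- glue: loose glue stick, 31 mm across, 106 mm tall, standing; bystander
- wood_cube: loose plain wooden counting cube, 30 mm; bystander
- pencil: loose short pencil, 10 x 76 mm, lying; bystander
Things that resemble listed ones, but are neither listed nor needed, are in the scene too. What is shaped like the block but green or purple is not meant.

How it is judged:
On the way, in this order (a step that is already met when the one before it is completed fails the run):
1. the plug is pulled out, the block still seated (value of joint plug above 0.013 m and z of block_grip in the frame of dock below 0.106 m), for 0.2 s.
2. the block is rocked at least 3 degrees towards one end of the bay while it is still in it (angle between the z axis of block_grip and the y axis of dock, either way round below 1.519 rad and z of block_grip in the frame of dock below 0.122 m), for 0.05 s.
At the end, for the whole second after the job is handed in: Fingers hold the block still, upright (0.15 rad), within 35 mm sideways of the bay's centre, both lower ends 2 to 50 mm above the rim, touching no part of the base; plug out 11 mm or more; base flat on the table, within 30 mm of its start; bystanders within 20 mm of theirs (z of foot_left in the frame of dock between 0.044 and 0.092 m and z of foot_right in the frame of dock between 0.044 and 0.092 m and horizontal distance between block_grip and dock below 0.035 m and angle between block_grip's own z axis and vertical below 0.15 rad and linear speed of block below 0.02 m/s and contact force between the fingers and block above 1 N and contact force between block and dock below 0.2 N and value of joint plug above 0.011 m and height (world z) of dock below 0.003 m and angle between dock's own z axis and vertical below 0.03 rad and distance of dock from where it was at the start of the episode below 0.03 m and distance of each of eraser, glue, wood_cube, pencil from where it was at the start of the episode below 0.02 m); the arm keeps its last pose, push and grip.
It fails at once if the base is lifted off the table, tipped or shoved away (height (world z) of dock above 0.01 m or angle between dock's own z axis and vertical above 0.09 rad or distance of dock from where it was at the start of the episode above 0.04 m).
It fails at once if a bystander is disturbed (distance of any of eraser, glue, wood_cube, pencil from where it was at the start of the episode above 0.03 m).
It also fails if it takes over 48 s, if anything falls off the work surface, if the arm or the gripper's body presses on something with over 40 N, if the wrist force passes 120 N, or if a joint passes its speed limit or range.

ROBOT

A 6-joint arm with a two-finger parallel gripper is mounted at the origin on a cart in front of the work surface, level with it; the furniture and walls round the work are solid. World frame = base frame: x ahead of the robot, y to its left, z up, the work surface at z = 0. Lengths are in m, angles in rad, forces in N, time in s.
With the tool pointing down it reaches from about 0.3 to 0.775 m from the base axis. Payload 14.6 kg.
Tool frame: the origin (TCP) lies at the very end of the fingers, on their centre line; the grasp point (between the pads) lies 19 mm behind it; z points along the fingers, y is the direction in which the jaws open and shut (so a half turn about z gives the same grasp; the last joint's range is limited). The gripper opens to 94 mm and grips with 3 to 60 N. Pads are 16 mm wide; open, the fingers measure 119 mm over their backs; the gripper's body (75 mm by 177 mm) begins 78 mm behind the grasp point.
Start: joints at [-1.298, 0.3, 1.521, -0, 1.321, -0.067], TCP at [0.183, -0.519, 0.205] pointing down, gripper open.
Joint ranges: [-3.03, 3.03], [-0.79, 2.21], [0.23, 2.52], [-1.04, 4.18], [0, 3.07], [-2.55, 2.55]. Speed limits (rad/s): [2.22, 2.22, 2.57, 3.14, 3.14, 3.14].

INTERFACE

Orientations are given as [roll, pitch, yaw] about the fixed x, y, z axes, in that order (R = Rz(yaw) Ry(pitch) Rx(roll)).
In Python, from station import ctrl, vision, ticket gives the robot as it stands.
- The arm moves only by the tool step_arm, never from a script. Its argument "steps" is a list of rows, each an object of numbers: "x", "y", "z": the shift along the tool's x, y, z in m; "ax", "ay", "az": the turn, a rotation vector about the tool's x, y, z in degrees; "claw": the finger opening in m, from 0 to 0.094. A call has 1 to 5 rows; each row shifts and turns the pose as measured when the row begins, along the tool's axes as they then stand; what a row does not reach is not made up. A row lasts 1/12 s, in which the tool goes at most 41.7 mm and 7.16 degrees, less where a joint would pass 70% of its speed; a pose out of reach is approached as far as the arm can. A call with a gripper value outside its range is refused whole. The fingers move at their own pace and stop on an object; "grip_force" is the grip in N (left out, the last holds). Time passes only in rows, so rows that do not move let the fingers close. It gives the time, the measured TCP pose, the force and the opening at its end, in the units of the state.
- ctrl.get_obs(): the state, without advancing time (a new reading comes with each control period).
- vision.camera(name): name is "scene" or "top"; returns (picture, depth): 400x640x3 uint8, red, green, blue; 400x640 float32, m along the optical axis (not along the pixel's ray), 0 where there is no reading.
- vision.camera_params(name): a dict with "fov_y" (degrees; the focal length in pixels is half the picture's height over the tangent of half this angle, whatever the lens; pixels are square), "cx", "cy" (the principal point, pixels), "k1" (the pictures are not rectified: a ray, as slopes to the right and down, at radius r is drawn at 1 + k1 r^2 times it, then the intrinsics apply), "origin" and "attitude" of the camera in the world. Camera axes: x right, y up, looking along -z (the intrinsics and any distortion apply to the point x, -y, -z); pixel columns grow to the right and rows downward; lengths in m; the calibration is good to about 2 mm. A picture is of the moment at which its call begins. camera_params takes no time and is no camera call.
- ticket.hand_in(): hands the job in, once; it reports no verdict.
The state is a dict: "time_s": time; "qpos": joint angles; "joint_vel": joint speeds; "tau": joint torques, N m; "ee_pos": TCP position; "eef_rot": TCP orientation; "force": force on the tool from outside, world axes, zero at the start; "moment": the same for the moment, N m; "grip_width": finger opening in m.
Only numpy, scipy, OpenCV 4.12 (cv2) and the standard library are available. Lean on these libraries where they do the work, as an engineer would, in place of code of your own. Each camera call takes 0.05 s, during which the arm holds its last target.

## Working session

There is one attempt and no reset: what is moved stays moved. The work goes in short steps, Python scripts to look and compute and a tool call to move; the robot and the scene stay as the last step left them, time stands still between calls to the robot, and variables do not carry over. Pictures are saved under pics/ and viewed, and the job is handed in when it is done.

Besides the shell and the picture viewer there is one more tool, called after "Call:" as name(argument=value, ...), one argument or row to a line, values as JSON. step_arm: Moves the arm, as the interface text tells. Its arguments: {"type":"object","properties":{"steps":{"type":"array"},"grip_force":{"type":"number"}},"required":["steps"]}

```bash
ls; mkdir -p pics; python3 - <<'E'
from station import ctrl, vision
import cv2
o=ctrl.get_obs();print(o)
for n in("scene","top"):
    p,d=vision.camera(n);cv2.imwrite(f"pics/{n}0.png",p[:,:,::-1])
    import numpy as np;np.save(f"pics/{n}0.npy",d)
    print(vision.camera_params(n))
E
```

```text
pics
{'time_s': 0.0, 'qpos': array([-1.29763594e+00,  3.00468592e-01,  1.52158125e+00, -1.79892456e-05,
        1.32069235e+00, -6.65874945e-02]), 'joint_vel': array([-0.00092456, -0.00059373,  0.00161005, -0.00082544, -0.00158642,
        0.00039519]), 'tau': array([ 2.55375220e-03, -5.31804514e+01, -3.52740777e+01,  7.09030917e-02,
        2.43934459e-02, -1.06055393e-04]), 'ee_pos': array([ 0.18321574, -0.51830924,  0.20488763]), 'eef_rot': array([-3.14044450e+00, -5.91026663e-05,  3.39752310e-01]), 'force': array([-0.13871459, -0.66606673, -0.48083428]), 'moment': array([ 0.00802068, -0.01427551, -0.00029655]), 'grip_width': 0.09384754613119325}
{'fov_y': 48.05476744564875, 'cx': 315.77103706131913, 'cy': 194.52042330142748, 'k1': -0.0742134268816369, 'origin': array([0.09549995, 0.48181342, 0.6168448 ]), 'attitude': array([ 0.90622168, -0.01077145, -2.31233825])}
{'fov_y': 50.16985285567886, 'cx': 313.8842758106873, 'cy': 195.48037633620237, 'k1': -0.08178669871310965, 'origin': array([0.36661783, 0.00675721, 1.10282235]), 'attitude': array([ 2.03359104e-01, -1.43574538e-03, -1.55673961e+00])}
```

View pics/scene0.png

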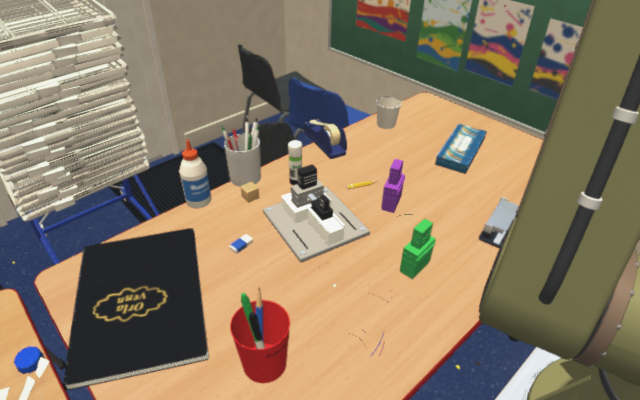

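View pics/top0.png

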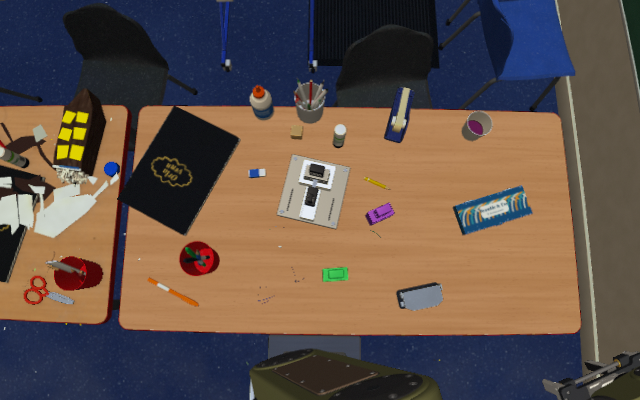

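```bash
cat > h.py <<'E'
import numpy as np, cv2
from scipy.spatial.transform import Rotation as R
from station import ctrl, vision
def cam(n):
    c=vision.camera_params(n); f=200/np.tan(np.radians(c['fov_y'])/2)
    K=np.array([[f,0,c['cx']],[0,f,c['cy']],[0,0,1]]); D=np.array([c['k1'],0,0,0,0.])
    return K,D,R.from_euler('xyz',c['attitude']).as_matrix(),np.array(c['origin'])
def ray(n,uv):
    K,D,Rm,o=cam(n)
    p=cv2.undistortPoints(np.array(uv,float).reshape(-1,1,2),K,D)[:,0]
    return o,(np.c_[p[:,0],-p[:,1],-np.ones(len(p))])@Rm.T
def atz(n,uv,z):
    o,d=ray(n,uv); z=np.broadcast_to(z,len(d)); return o+d*((z-o[2])/d[:,2])[:,None]
def cloud(n,dep):
    v,u=np.mgrid[0:400,0:640]; o,d=ray(n,np.c_[u.ravel(),v.ravel()])
    return (o+d*dep.reshape(-1,1)).reshape(400,640,3)
def proj(n,P):
    K,D,Rm,o=cam(n); q=(np.atleast_2d(P)-o)@Rm; q=q*[1,-1,-1]
    return cv2.projectPoints(q,np.zeros(3),np.zeros(3),K,D)[0][:,0]
def crop(img,name,x0,y0,x1,y1,s):
    cv2.imwrite(name,cv2.resize(img[y0:y1,x0:x1],None,fx=s,fy=s,interpolation=cv2.INTER_CUBIC))
E
python3 - <<'E'
from h import *
t=cv2.imread('pics/top0.png');s=cv2.imread('pics/scene0.png')
crop(t,'pics/t0c.png',240,110,400,230,5);crop(s,'pics/s0c.png',220,130,380,270,5) if 0 else crop(s,'pics/s0c.png',220,130,380,250+15,4)
for n in('top','scene'):
    X=cloud(n,np.load(f'pics/{n}0.npy'))
    for u,v in ([(260,230),(400,250),(313,195),(317,170),(292,200),(310,198)] if n=='top' else [(330,290),(308,173),(322,205),(280,225)]): print(n,u,v,X[v,u].round(4))
E
```

```text
top 260 230 [0.5002 0.1466 0.0028]
top 400 250 [ 0.4531 -0.2147  0.0057]
top 313 195 [0.5809 0.0105 0.0692]
top 317 170 [0.6313 0.0017 0.12  ]
top 292 200 [0.5795 0.0653 0.0081]
top 310 198 [0.5679 0.0175 0.0963]
scene 330 290 [ 0.4547  0.1098 -0.0009]
scene 308 173 [0.6263 0.0088 0.1128]
scene 322 205 [0.5687 0.0245 0.0764]
scene 280 225 [0.6367 0.0751 0.0101]
```

View pics/t0c.png

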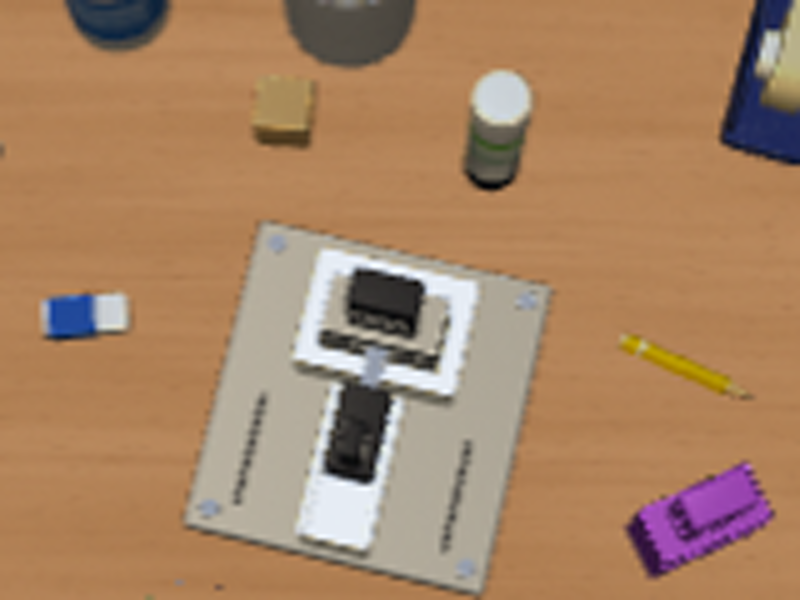

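View pics/s0c.png

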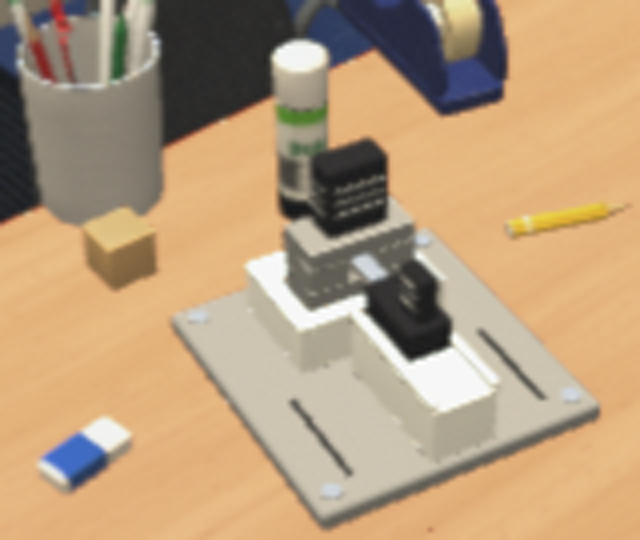

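```bash
python3 - <<'E'
from h import *
tp=np.array([(262,222),(550,288),(483,592),(187,523)])/5+[240,110]-0.4
loc=np.array([[53,80],[53,-80],[-117,-80],[-117,80]])/1000
def fit(W,L):
    cw,cl=W.mean(0),L.mean(0); a,b=W-cw,L-cl
    th=np.arctan2((b[:,0]*a[:,1]-b[:,1]*a[:,0]).sum(),(a*b).sum())
    M=np.array([[np.cos(th),-np.sin(th)],[np.sin(th),np.cos(th)]]); t=cw-M@cl
    return th,t,(W-(L@M.T+t)).round(4)
print(fit(atz('top',tp,.012)[:,:2],loc))
sp=np.array([(173,321),(600,408),(325,515)])/4+[220,130]-.4
print(fit(atz('scene',sp,.012)[:,:2],loc[[0,2,3]]))
th,t,_=fit(atz('top',tp,.012)[:,:2],loc)
M=np.array([[np.cos(th),-np.sin(th)],[np.sin(th),np.cos(th)]])
# reproj
for n in('top','scene'):
    im=cv2.imread(f'pics/{n}0.png')
    P=[]
    for (x,y,z) in [(0,0,119),(-10,18,119),(10,18,119),(10,-18,119),(-10,-18,119),(-68,0,94),(-78,6,94),(-58,6,94),(-58,-6,94),(-78,-6,94),(-25,42,42),(-25,-42,42),(37,42,42),(37,-42,42),(53,80,12),(53,-80,12),(-117,-80,12),(-117,80,12)]:
        P.append([*(M@[x/1000,y/1000]+t),z/1000])
    im=cv2.resize(im,None,fx=5,fy=5,interpolation=cv2.INTER_CUBIC)
    for q in proj(n,np.array(P)): cv2.circle(im,tuple(((q+.5)*5).astype(int)),3,(0,0,255),-1)
    x0,y0=(240,110) if n=='top' else (240,150)
    cv2.imwrite(f'pics/{n}_rp.png',im[y0*5:y0*5+600,x0*5:x0*5+800])
print('block',M@[0,0]+t,'tab',M@[-.068,0]+t)
# others
for nm,uv,z in [('glue',(340,129),.106),('cube',(296,130),.03),('eraser',(257,173),.013),('pencil',(377,183),.01)]: print(nm,atz('top',[uv],z)[0])
E
```

```text
(np.float64(-0.21443209930746604), array([0.63643267, 0.00218669]), array([[-0.0018, -0.0009],
       [-0.0019,  0.0022],
       [ 0.002 ,  0.0009],
       [ 0.0016, -0.0023]]))
(np.float64(-0.21555322951016676), array([0.63145476, 0.00616773]), array([[-0.0046,  0.0004],
       [ 0.0014,  0.0033],
       [ 0.0032, -0.0037]]))
block [0.63643267 0.00218669] tab [0.56999005 0.01665659]
glue [ 0.74055678 -0.0538585   0.106     ]
cube [0.76452205 0.05826261 0.03      ]
eraser [0.64971891 0.15919123 0.013     ]
pencil [ 0.62790196 -0.15733763  0.01      ]
```

View pics/top_rp.png

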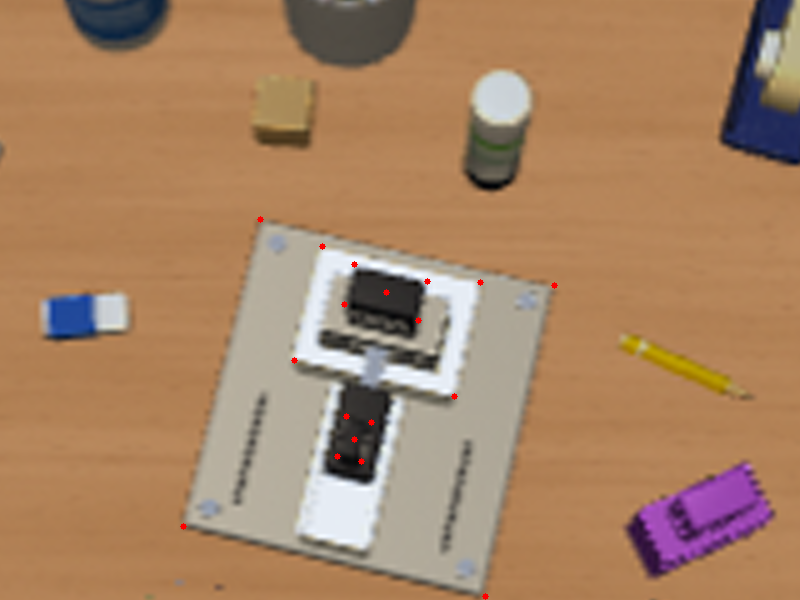

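View pics/scene_rp.png

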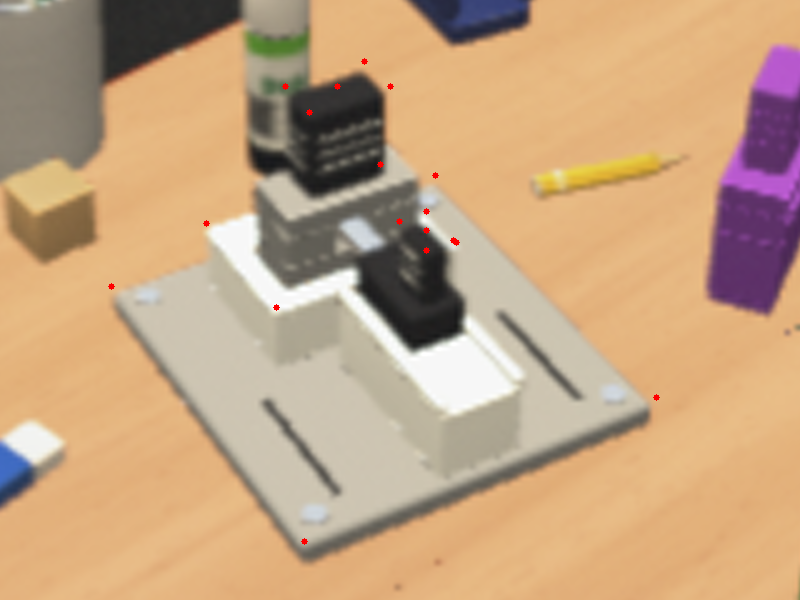

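Call:
step_arm(
  steps=[
    {"az":6.4,"claw":0.05},
    {"az":6.4,"claw":0.05},
    {"az":6.4,"claw":0.05},
    {"az":6.4,"claw":0.05},
    {"az":6.2,"claw":0.05},
  ],
)

```text
validation failed for argument at $.st...
```

```bash
cat > m.py <<'E'
from h import *
import sys
def rel(target):
    o=ctrl.get_obs(); Rm=R.from_euler('xyz',o['eef_rot']).as_matrix()
    return Rm.T@(np.array(target)-o['ee_pos'])
def st():
    o=ctrl.get_obs(); print('t',o['time_s'],'p',o['ee_pos'].round(4),'rpy',o['eef_rot'].round(4),'F',o['force'].round(2),'M',o['moment'].round(2),'g',round(o['grip_width'],4))
E
python3 -c "
from m import *
st();print(rel([0.57,0.016,0.2]).round(4))"
```

```text
t 0.1 p [ 0.1832 -0.5183  0.205 ] rpy [-3.1405 -0.      0.3398] F [ 0.05 -0.2   0.29] M [ 0.02 -0.   -0.01] g 0.0941
[ 0.5427 -0.3749  0.0054]
```

Call:
step_arm(
  steps=[
    {"x":0,"y":0,"z":0,"ax":0,"ay":0,"az":6.4,"claw":0.05},
  ],
)

```text
time_s: 0.18
ee_pos: [0.1832, -0.5182, 0.2046]
eef_rot: [-3.14, 0.0, 0.23]
force: [0.5, -0.2, -0.4]
grip_width: 0.0903
```

All keys are required in every row.

Call:
step_arm(
  steps=[
    {"x":0,"y":0,"z":0,"ax":0,"ay":0,"az":6.4,"claw":0.05},
    {"x":0,"y":0,"z":0,"ax":0,"ay":0,"az":6.4,"claw":0.05},
    {"x":0,"y":0,"z":0,"ax":0,"ay":0,"az":6.4,"claw":0.05},
    {"x":0,"y":0,"z":0,"ax":0,"ay":0,"az":6.2,"claw":0.05},
  ],
)

```text
time_s: 0.52
ee_pos: [0.183, -0.5175, 0.2032]
eef_rot: [-3.137, 0.002, -0.235]
force: [1.2, 0.3, 0.7]
grip_width: 0.064
```

```bash
python3 -c "
from m import *
st();print(rel([0.57,0.016,0.2]).round(4))"
```

```text
t 0.5167 p [ 0.183  -0.5175  0.2032] rpy [-3.1375e+00  2.3000e-03 -2.3480e-01] F [1.21 0.26 0.68] M [ 0.1  -0.02 -0.03] g 0.064
[ 0.2522 -0.6089  0.0051]
```

Call:
step_arm(
  steps=[
    {"x":0.0148,"y":-0.0358,"z":0,"ax":0,"ay":0,"az":0,"claw":0.05},
    {"x":0.0148,"y":-0.0358,"z":0,"ax":0,"ay":0,"az":0,"claw":0.05},
    {"x":0.0148,"y":-0.0358,"z":0,"ax":0,"ay":0,"az":0,"claw":0.05},
    {"x":0.0148,"y":-0.0358,"z":0,"ax":0,"ay":0,"az":0,"claw":0.05},
    {"x":0.0148,"y":-0.0358,"z":0,"ax":0,"ay":0,"az":0,"claw":0.05},
  ],
)

```text
time_s: 0.93
ee_pos: [0.2972, -0.3592, 0.2009]
eef_rot: [-3.135, 0.006, -0.253]
force: [1.5, -0.9, -0.0]
grip_width: 0.0502
```

Call:
step_arm(
  steps=[
    {"x":0.0148,"y":-0.0358,"z":0,"ax":0,"ay":0,"az":0,"claw":0.05},
    {"x":0.0148,"y":-0.0358,"z":0,"ax":0,"ay":0,"az":0,"claw":0.05},
    {"x":0.0148,"y":-0.0358,"z":0,"ax":0,"ay":0,"az":0,"claw":0.05},
    {"x":0.0148,"y":-0.0358,"z":0,"ax":0,"ay":0,"az":0,"claw":0.05},
    {"x":0.0148,"y":-0.0358,"z":0,"ax":0,"ay":0,"az":0,"claw":0.05},
  ],
)

```text
time_s: 1.35
ee_pos: [0.4168, -0.1954, 0.2013]
eef_rot: [-3.134, 0.006, -0.255]
force: [1.4, -0.7, -0.3]
grip_width: 0.0499
```

```bash
python3 -c "
from m import *
st();print(rel([0.57,0.016,0.2]).round(4))"
```

```text
t 1.35 p [ 0.4168 -0.1954  0.2013] rpy [-3.1343  0.0064 -0.2547] F [ 1.36 -0.74 -0.33] M [-0.04 -0.06 -0.06] g 0.0499
[ 0.095  -0.2431  0.0025]
```

Call:
step_arm(
  steps=[
    {"x":0.0136,"y":-0.0345,"z":0,"ax":0,"ay":0,"az":0,"claw":0.05},
    {"x":0.0136,"y":-0.0345,"z":0,"ax":0,"ay":0,"az":0,"claw":0.05},
    {"x":0.0136,"y":-0.0345,"z":0,"ax":0,"ay":0,"az":0,"claw":0.05},
    {"x":0.0136,"y":-0.0345,"z":0,"ax":0,"ay":0,"az":0,"claw":0.05},
    {"x":0.0136,"y":-0.0345,"z":0,"ax":0,"ay":0,"az":0,"claw":0.05},
  ],
)

```text
time_s: 1.77
ee_pos: [0.5296, -0.0357, 0.2016]
eef_rot: [-3.134, 0.007, -0.254]
force: [-0.2, -0.7, 0.3]
grip_width: 0.0501
```

Call:
step_arm(
  steps=[
    {"x":0.0136,"y":-0.0345,"z":0,"ax":-0.4,"ay":0.35,"az":-2.3,"claw":0.05},
    {"x":0,"y":0,"z":0,"ax":0,"ay":0,"az":0,"claw":0.05},
  ],
)

```text
time_s: 1.93
ee_pos: [0.554, 0.0008, 0.2008]
eef_rot: [-3.141, 0.002, -0.208]
force: [-1.2, 0.9, -0.0]
grip_width: 0.0501
```

```bash
python3 -c "
from m import *
st();print(rel([0.57,0.016,0.2]).round(4))"
```

```text
t 1.9333 p [0.554  0.0008 0.2008] rpy [-3.1408e+00  1.8000e-03 -2.0820e-01] F [-1.16  0.85 -0.03] M [ 0.11  0.03 -0.01] g 0.0501
[ 0.0125 -0.0182  0.0008]
```

Call:
step_arm(
  steps=[
    {"x":0.01,"y":-0.021,"z":0.02,"ax":0,"ay":0,"az":0,"claw":0.05},
    {"x":0,"y":0,"z":0.035,"ax":0,"ay":0,"az":0.3,"claw":0.05},
    {"x":0,"y":0,"z":0.025,"ax":0,"ay":0,"az":0,"claw":0.05},
    {"x":0,"y":0,"z":0,"ax":0,"ay":0,"az":0,"claw":0.05},
  ],
)

```text
time_s: 2.27
ee_pos: [0.5695, 0.0229, 0.1179]
eef_rot: [-3.141, 0.0, -0.209]
force: [-0.1, 0.5, -0.7]
grip_width: 0.0499
```

```bash
cat > look.py <<'E'
from m import *
k=sys.argv[1]; st()
for n,b in(("scene",(260,110,380,260)),("top",(250,120,370,240))):
    p,d=vision.camera(n);p=p[:,:,::-1].copy();cv2.imwrite(f"pics/{n}_{k}.png",p);np.save(f"pics/{n}_{k}.npy",d)
    b0=b
    crop(p,f"pics/{n}_{k}c.png",*b,4 if n=='scene' else 5)
E
python3 look.py 1
```

```text
t 2.2667 p [0.5695 0.0229 0.1179] rpy [-3.1407e+00  5.0000e-04 -2.0890e-01] F [-0.07  0.52 -0.71] M [ 0.04  0.06 -0.01] g 0.0499
```

View pics/scene_1c.png

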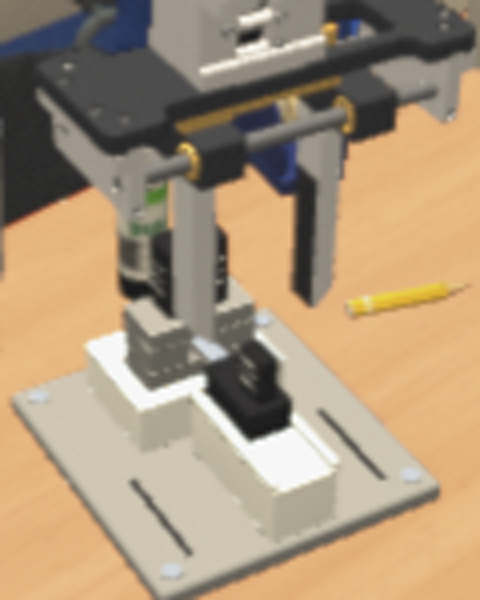

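View pics/top_1c.png

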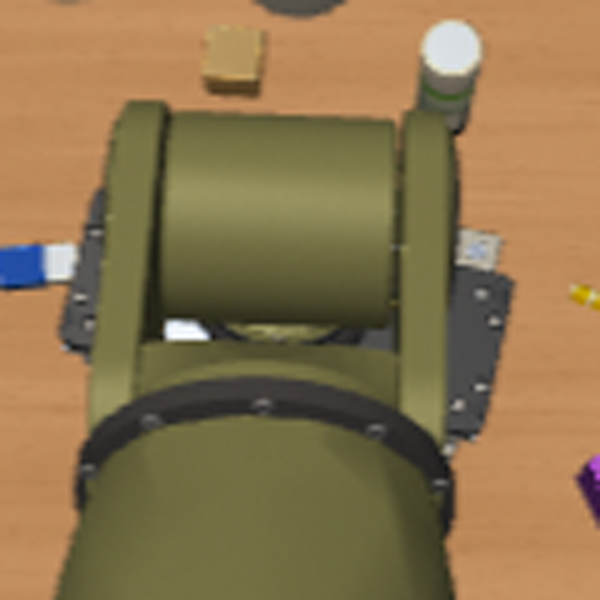

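```bash
python3 - <<'E'
from m import *
o=ctrl.get_obs();Rm=R.from_euler('xyz',o['eef_rot']).as_matrix()
im=cv2.imread('pics/scene_1.png');s=8
x0,y0,x1,y1=285,165,365,235
im=cv2.resize(im[y0:y1,x0:x1],None,fx=s,fy=s,interpolation=cv2.INTER_CUBIC)
P=[o['ee_pos']+Rm@np.array([a,b,0]) for a in(-.008,.008) for b in(-.0375,-.025,.025,.0375)]
q=proj('scene',np.array(P));print(q.round(1))
for p in q: cv2.circle(im,tuple(((p+.5-[x0,y0])*s).astype(int)),3,(0,0,255),-1)
th=-.2144
M=np.array([[np.cos(th),-np.sin(th)],[np.sin(th),np.cos(th)]]);t=[.634,.004]
for a in(-78,-58):
  for b in(-6,6):
    p=proj('scene',np.array([*(M@[a/1e3,b/1e3]+t),.094]))[0]; cv2.circle(im,tuple(((p+.5-[x0,y0])*s).astype(int)),3,(0,255,0),-1);print(p)
cv2.imwrite('pics/s1f.png',im)
E
```

```text
[[306.8 193.1]
 [312.9 191. ]
 [336.2 182.8]
 [341.9 180.9]
 [302.5 188.3]
 [308.5 186.3]
 [331.6 178.4]
 [337.2 176.5]]
[330.44261995 198.58773896]
[324.94833319 200.56726665]
[324.9137318  192.86634268]
[319.47521713 194.78155302]
```

View pics/s1f.png

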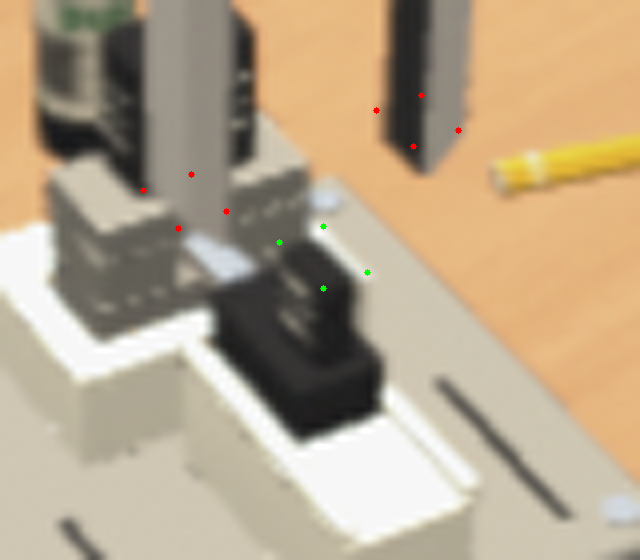

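```bash
python3 - <<'E'
from m import *
o=ctrl.get_obs();Rm=R.from_euler('xyz',o['eef_rot']).as_matrix()
X=cloud('scene',np.load('pics/scene_1.npy'))
th=-.2144
M=np.array([[np.cos(th),-np.sin(th)],[np.sin(th),np.cos(th)]]);t=np.array([.634,.004])
L=X.copy();L[...,:2]=(X[...,:2]-t)@M  # dock coords
print('tcp dock',((o['ee_pos'][:2]-t)@M*1000).round(1))
for v in list(range(150,188,4)): print(v,[tuple((L[v,u]*1000).round().astype(int)) for u in (335,338,341)])
print('left')
for v in list(range(170,200,4)): print(v,[tuple((L[v,u]*1000).round().astype(int)) for u in (306,309,312)])
print('tab')
for v in range(190,212,2): print(v,[tuple((L[v,u]*1000).round().astype(int)) for u in range(316,332,2)])
print('handle')
for v in (166,170,174,): print(v,[tuple((L[v,u]*1000).round().astype(int)) for u in range(298,322,3)])
E
```

```text
tcp dock [-65.3   4.6]
150 [(np.int64(-63), np.int64(-21), np.int64(188)), (np.int64(-72), np.int64(-22), np.int64(193)), (np.int64(-79), np.int64(-23), np.int64(197))]
154 [(np.int64(-66), np.int64(-20), np.int64(182)), (np.int64(-628), np.int64(352), np.int64(617)), (np.int64(-78), np.int64(-24), np.int64(187))]
158 [(np.int64(-70), np.int64(-18), np.int64(176)), (np.int64(-75), np.int64(-20), np.int64(178)), (np.int64(-79), np.int64(-24), np.int64(179))]
162 [(np.int64(-67), np.int64(-20), np.int64(165)), (np.int64(-75), np.int64(-21), np.int64(170)), (np.int64(-78), np.int64(-25), np.int64(170))]
166 [(np.int64(-66), np.int64(-21), np.int64(156)), (np.int64(-78), np.int64(-20), np.int64(163)), (np.int64(-78), np.int64(-26), np.int64(161))]
170 [(np.int64(-70), np.int64(-18), np.int64(150)), (np.int64(-76), np.int64(-21), np.int64(153)), (np.int64(-78), np.int64(-26), np.int64(152))]
174 [(np.int64(-70), np.int64(-19), np.int64(141)), (np.int64(-78), np.int64(-20), np.int64(145)), (np.int64(-77), np.int64(-28), np.int64(142))]
178 [(np.int64(-71), np.int64(-19), np.int64(133)), (n
[... 5943 characters left out ...]
64(116)), (np.int64(1), np.int64(13), np.int64(118)), (np.int64(-65), np.int64(43), np.int64(168)), (np.int64(-76), np.int64(43), np.int64(175)), (np.int64(-76), np.int64(37), np.int64(173)), (np.int64(-77), np.int64(32), np.int64(172)), (np.int64(-9), np.int64(-15), np.int64(114)), (np.int64(131), np.int64(-106), np.int64(-3))]
174 [(np.int64(6), np.int64(17), np.int64(107)), (np.int64(-8), np.int64(18), np.int64(115)), (np.int64(-64), np.int64(43), np.int64(159)), (np.int64(-76), np.int64(43), np.int64(166)), (np.int64(-78), np.int64(38), np.int64(166)), (np.int64(-79), np.int64(33), np.int64(165)), (np.int64(-8), np.int64(-16), np.int64(103)), (np.int64(117), np.int64(-98), np.int64(-2))]
```

Call:
step_arm(
  steps=[
    {"x":-0.0017,"y":0.0036,"z":0.0,"ax":0,"ay":0,"az":0.3,"claw":0.05},
    {"x":0,"y":0,"z":0.025,"ax":0,"ay":0,"az":0,"claw":0.05},
    {"x":0,"y":0,"z":0.02,"ax":0,"ay":0,"az":0,"claw":0.05},
    {"x":0,"y":0,"z":0,"ax":0,"ay":0,"az":0,"claw":0.04},
    {"x":0,"y":0,"z":0,"ax":0,"ay":0,"az":0,"claw":0.03},
  ],
)

```text
time_s: 2.78
ee_pos: [0.5726, 0.0165, 0.0866]
eef_rot: [-3.138, -0.018, -0.218]
force: [0.8, 0.0, 0.2]
grip_width: 0.0402
```

```bash
cat > dk.py <<'E'
from m import *
th=-.2144
M=np.array([[np.cos(th),-np.sin(th)],[np.sin(th),np.cos(th)]]);t=np.array([.6354,.0044])
def dk():
    st();o=ctrl.get_obs();p=o['ee_pos'];print('tcp dock mm',((p[:2]-t)@M*1000).round(1),round(p[2]*1000,1),'F dock',(o['force'][:2]@M).round(2),o['force'][2].round(2),'yawerr deg',np.degrees(o['eef_rot'][2]-th).round(2))
if __name__=='__main__': dk()
E
python3 dk.py
```

```text
t 2.7833 p [0.5726 0.0165 0.0866] rpy [-3.1375 -0.0181 -0.2183] F [0.83 0.01 0.23] M [ 0.05 -0.04  0.01] g 0.0402
tcp dock mm [-64.   -1.5] 86.6 F dock [0.81 0.19] 0.23 yawerr deg -0.23
```

```bash
python3 -c "
from m import *
o=ctrl.get_obs();print(o['qpos'].round(3),o['tau'].round(1),o['joint_vel'].round(3))"; python3 look.py 2
```

```text
[-3.500e-02  4.620e-01  1.591e+00  1.000e-03  1.070e+00  1.753e+00] [  0.1 -55.9 -29.8   0.   -0.3   0. ] [-0.011 -0.005  0.006 -0.002 -0.002 -0.003]
t 2.7833 p [0.5726 0.0165 0.0866] rpy [-3.1375 -0.0181 -0.2183] F [0.83 0.01 0.23] M [ 0.05 -0.04  0.01] g 0.0402
```

View pics/scene_2c.png

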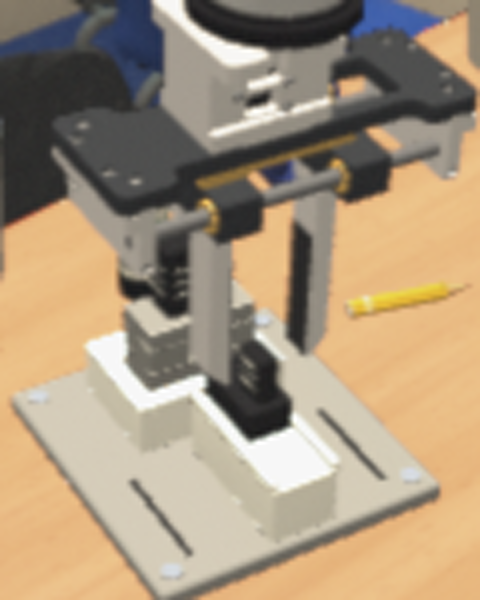

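Call:
step_arm(
  steps=[
    {"x":-0.004,"y":-0.0015,"z":0.004,"ax":-0.2,"ay":-1.0,"az":-0.2,"claw":0.04},
    {"x":0,"y":0,"z":0.006,"ax":0,"ay":0,"az":0,"claw":0.04},
    {"x":0,"y":0,"z":0.006,"ax":0,"ay":0,"az":0,"claw":0.03},
  ],
)

```text
time_s: 3.13
ee_pos: [0.5708, 0.019, 0.0742]
eef_rot: [-3.14, -0.006, -0.215]
force: [0.0, 0.6, -0.1]
grip_width: 0.0362
```

```bash
python3 dk.py
```

```text
t 3.1333 p [0.5708 0.019  0.0742] rpy [-3.1401 -0.0058 -0.2146] F [ 0.03  0.55 -0.09] M [0.   0.01 0.01] g 0.0362
tcp dock mm [-66.3   0.5] 74.2 F dock [-0.08  0.54] -0.09 yawerr deg -0.01
```

Call:
step_arm(
  steps=[
    {"x":-0.0018,"y":0.0004,"z":0.004,"ax":0,"ay":-0.4,"az":0,"claw":0.03},
    {"x":0,"y":0,"z":0,"ax":0,"ay":0,"az":0,"claw":0.02},
    {"x":0,"y":0,"z":0,"ax":0,"ay":0,"az":0,"claw":0.014},
    {"x":0,"y":0,"z":0,"ax":0,"ay":0,"az":0,"claw":0.014},
  ],
  grip_force=10,
)

```text
time_s: 3.47
ee_pos: [0.5682, 0.0191, 0.0684]
eef_rot: [-3.14, 0.004, -0.214]
force: [0.0, 0.2, -0.1]
grip_width: 0.0155
```

```bash
python3 dk.py; python3 look.py 3
```

```text
t 3.4667 p [0.5682 0.0191 0.0684] rpy [-3.1405  0.004  -0.2142] F [ 0.03  0.16 -0.1 ] M [ 0.   -0.01 -0.06] g 0.0155
tcp dock mm [-68.8   0.1] 68.4 F dock [-0.01  0.16] -0.1 yawerr deg 0.01
t 3.4667 p [0.5682 0.0191 0.0684] rpy [-3.1405  0.004  -0.2142] F [ 0.03  0.16 -0.1 ] M [ 0.   -0.01 -0.06] g 0.0155
```

View pics/scene_3c.png

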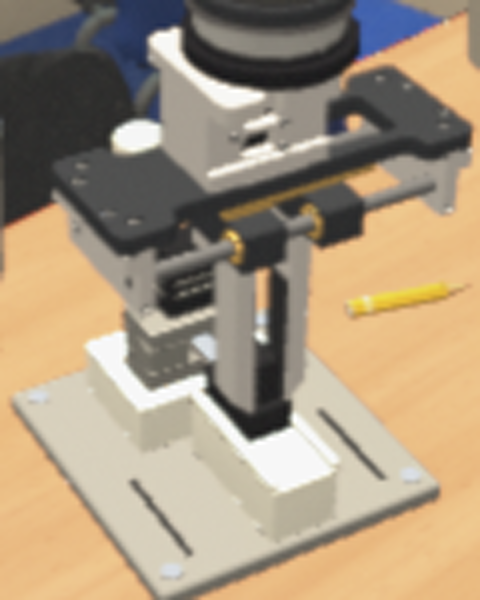

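Fingers straddle the tab evenly (crop ~(260,370)). Closing.

Call:
step_arm(
  steps=[
    {"x":0,"y":0,"z":0,"ax":0,"ay":0,"az":0,"claw":0.005},
    {"x":0,"y":0,"z":0,"ax":0,"ay":0,"az":0,"claw":0.005},
    {"x":0,"y":0,"z":0,"ax":0,"ay":0,"az":0,"claw":0.005},
  ],
  grip_force=20,
)

```text
time_s: 3.82
ee_pos: [0.5679, 0.018, 0.0685]
eef_rot: [3.141, 0.004, -0.215]
force: [-0.7, 0.8, -1.6]
grip_width: 0.0119
```

```bash
python3 dk.py
```

```text
t 3.8167 p [0.5679 0.018  0.0685] rpy [ 3.1411  0.0042 -0.2148] F [-0.71  0.83 -1.64] M [ 0.16 -0.05 -0.07] g 0.0119
tcp dock mm [-68.8  -1. ] 68.5 F dock [-0.87  0.66] -1.64 yawerr deg -0.02
```

Call:
step_arm(
  steps=[
    {"x":-0.004,"y":0,"z":0,"ax":0,"ay":0,"az":0,"claw":0.005},
    {"x":-0.004,"y":0,"z":0,"ax":0,"ay":0,"az":0,"claw":0.005},
    {"x":-0.004,"y":0,"z":0,"ax":0,"ay":0,"az":0,"claw":0.005},
    {"x":-0.003,"y":0,"z":0,"ax":0,"ay":0,"az":0,"claw":0.005},
  ],
)

```text
time_s: 4.15
ee_pos: [0.5538, 0.0212, 0.0684]
eef_rot: [-3.142, 0.0, -0.215]
force: [3.1, -1.7, -4.1]
grip_width: 0.0119
```

```bash
python3 dk.py
```

```text
t 4.15 p [0.5538 0.0212 0.0684] rpy [-3.1416e+00  4.0000e-04 -2.1510e-01] F [ 3.12 -1.74 -4.09] M [-0.14 -0.49 -0.08] g 0.0119
tcp dock mm [-83.3  -0.9] 68.4 F dock [ 3.42 -1.04] -4.09 yawerr deg -0.04
```

Call:
step_arm(
  steps=[
    {"x":-0.002,"y":0,"z":0.0,"ax":0,"ay":0,"az":0,"claw":0.005},
    {"x":-0.002,"y":0,"z":0,"ax":0,"ay":0,"az":0,"claw":0.005},
  ],
)

```text
time_s: 4.32
ee_pos: [0.5492, 0.0222, 0.0685]
eef_rot: [3.142, 0.0, -0.215]
force: [2.7, -1.5, -3.4]
grip_width: 0.0118
```

```bash
python3 dk.py
```

```text
t 4.3167 p [0.5492 0.0222 0.0685] rpy [ 3.1416e+00  4.0000e-04 -2.1500e-01] F [ 2.67 -1.5  -3.43] M [-0.14 -0.48 -0.09] g 0.0118
tcp dock mm [-88.   -0.9] 68.5 F dock [ 2.93 -0.9 ] -3.43 yawerr deg -0.04
```

Call:
step_arm(
  steps=[
    {"x":-0.001,"y":0,"z":0.0,"ax":0,"ay":0,"az":0,"claw":0.005},
    {"x":0,"y":0,"z":0,"ax":0,"ay":0,"az":0,"claw":0.005},
  ],
)

```text
time_s: 4.48
ee_pos: [0.5481, 0.0225, 0.0685]
eef_rot: [-3.142, -0.001, -0.215]
force: [4.8, -1.6, -5.5]
grip_width: 0.0118
```

```bash
python3 dk.py; python3 look.py 4
```

```text
t 4.4833 p [0.5481 0.0225 0.0685] rpy [-3.1416e+00 -7.0000e-04 -2.1490e-01] F [ 4.84 -1.61 -5.46] M [-0.17 -0.77 -0.1 ] g 0.0118
tcp dock mm [-89.1  -0.9] 68.5 F dock [ 5.07 -0.54] -5.46 yawerr deg -0.03
t 4.4833 p [0.5481 0.0225 0.0685] rpy [-3.1416e+00 -7.0000e-04 -2.1490e-01] F [ 4.84 -1.61 -5.46] M [-0.17 -0.77 -0.1 ] g 0.0118
```

View pics/scene_4c.png

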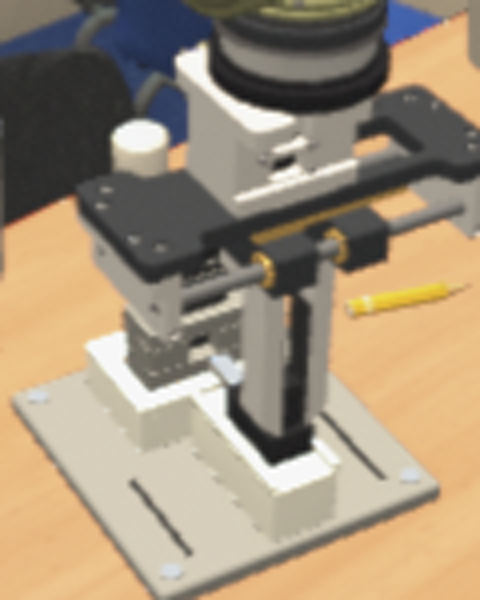

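Call:
step_arm(
  steps=[
    {"x":0,"y":0,"z":0.0,"ax":0,"ay":0,"az":0,"claw":0.03},
    {"x":0,"y":0,"z":0,"ax":0,"ay":0,"az":0,"claw":0.05},
    {"x":0,"y":0,"z":-0.02,"ax":0,"ay":0,"az":0,"claw":0.06},
    {"x":0,"y":0,"z":-0.035,"ax":0,"ay":0,"az":0,"claw":0.06},
    {"x":0,"y":0,"z":-0.025,"ax":0,"ay":0,"az":0,"claw":0.06},
  ],
)

```text
time_s: 5.0
ee_pos: [0.5447, 0.023, 0.1461]
eef_rot: [3.14, 0.012, -0.214]
force: [-0.6, -0.7, 0.7]
grip_width: 0.0421
```

```bash
python3 dk.py; python3 look.py 5; python3 - <<'E'
from dk import *
X=cloud('scene',np.load('pics/scene_5.npy'));L=X.copy();L[...,:2]=(X[...,:2]-t)@M;L*=1000
def sel(nm,lo,hi):
    m=np.all((L>lo)&(L<hi),axis=2);m[:, :250]=0
    q=L[m];print(nm,len(q),np.median(q,0).round(1) if len(q) else '', np.percentile(q,[3,97],axis=0).round(1).tolist() if len(q) else '')
sel('tab',[-110,-20,72],[-70,20,100]); sel('handle',[-30,-40,82],[30,40,114]); sel('handletop',[-30,-40,116],[30,40,124]);sel('block',[-30,-45,48],[30,45,72])
E
```

```text
t 5.0 p [0.5447 0.023  0.1461] rpy [ 3.1399  0.0123 -0.2144] F [-0.64 -0.7   0.74] M [ 0.03 -0.02  0.01] g 0.0421
tcp dock mm [-92.6  -1.1] 146.1 F dock [-0.47 -0.82] 0.74 yawerr deg -0.0
t 5.0 p [0.5447 0.023  0.1461] rpy [ 3.1399  0.0123 -0.2144] F [-0.64 -0.7   0.74] M [ 0.03 -0.02  0.01] g 0.0421
tab 120 [-93.8   3.7  87. ] [[-99.0, -4.1, 73.3], [-80.9, 7.2, 93.7]]
handle 227 [-9.2  8.7 98.1] [[-11.9, -9.5, 83.0], [7.2, 18.2, 113.2]]
handletop 88 [ -1.    1.1 117.6] [[-9.5, -14.9, 116.2], [8.1, 16.0, 119.3]]
block 301 [-14.1   9.1  59.3] [[-16.8, -28.0, 49.7], [11.1, 30.2, 71.1]]
```

View pics/scene_5c.png

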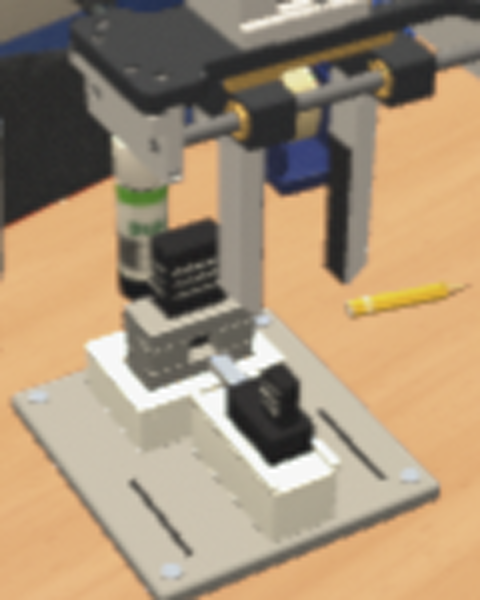

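Call:
step_arm(
  steps=[
    {"x":0.03,"y":-0.0005,"z":0.0,"ax":0,"ay":0.7,"az":0,"claw":0.065},
    {"x":0.035,"y":-0.0005,"z":0,"ax":0,"ay":0,"az":0,"claw":0.065},
    {"x":0.028,"y":0,"z":0,"ax":0,"ay":0,"az":0,"claw":0.065},
    {"x":0,"y":0,"z":0,"ax":0,"ay":0,"az":0,"claw":0.065},
  ],
)

```text
time_s: 5.43
ee_pos: [0.639, 0.0043, 0.148]
eef_rot: [3.141, -0.005, -0.213]
force: [-1.3, -1.5, -0.0]
grip_width: 0.065
```

```bash
python3 dk.py
```

```text
t 5.4333 p [0.639  0.0043 0.148 ] rpy [ 3.1412 -0.0052 -0.2129] F [-1.27 -1.47 -0.04] M [ 0.08  0.07 -0.02] g 0.065
tcp dock mm [3.5 0.7] 148.0 F dock [-0.93 -1.71] -0.04 yawerr deg 0.08
```

Call:
step_arm(
  steps=[
    {"x":-0.0035,"y":0.0005,"z":0.015,"ax":0,"ay":-0.3,"az":0,"claw":0.065},
    {"x":0,"y":0,"z":0.018,"ax":0,"ay":0,"az":0,"claw":0.065},
    {"x":0,"y":0,"z":0.018,"ax":0,"ay":0,"az":0,"claw":0.065},
    {"x":0,"y":0,"z":0,"ax":0,"ay":0,"az":0,"claw":0.06},
  ],
)

```text
time_s: 5.77
ee_pos: [0.6344, 0.0047, 0.092]
eef_rot: [3.141, 0.004, -0.213]
force: [0.5, 0.7, -0.1]
grip_width: 0.0618
```

```bash
python3 dk.py;python3 look.py 6
```

```text
t 5.7667 p [0.6344 0.0047 0.092 ] rpy [ 3.141   0.004  -0.2131] F [ 0.52  0.75 -0.12] M [ 0.08  0.03 -0.01] g 0.0618
tcp dock mm [-1.   0.1] 92.0 F dock [0.35 0.84] -0.12 yawerr deg 0.07
t 5.7667 p [0.6344 0.0047 0.092 ] rpy [ 3.141   0.004  -0.2131] F [ 0.52  0.75 -0.12] M [ 0.08  0.03 -0.01] g 0.0618
```

View pics/scene_6c.png

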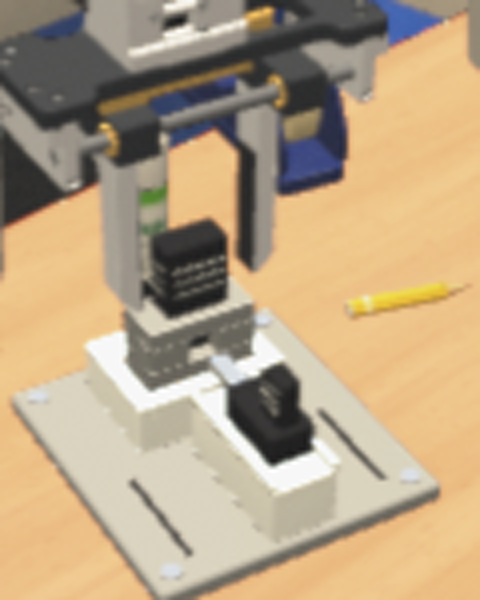

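Call:
step_arm(
  steps=[
    {"x":0.0005,"y":0,"z":0.008,"ax":0,"ay":0.2,"az":0,"claw":0.055},
    {"x":0,"y":0,"z":0.001,"ax":0,"ay":0,"az":0,"claw":0.045},
    {"x":0,"y":0,"z":0,"ax":0,"ay":0,"az":0,"claw":0.04},
  ],
  grip_force=10,
)

```text
time_s: 6.12
ee_pos: [0.6374, 0.0048, 0.0891]
eef_rot: [-3.141, -0.008, -0.213]
force: [0.5, -0.3, 0.2]
grip_width: 0.0446
```

```bash
python3 dk.py
```

```text
t 6.1167 p [0.6374 0.0048 0.0891] rpy [-3.1407 -0.0082 -0.2128] F [ 0.49 -0.29  0.17] M [ 0.01 -0.    0.  ] g 0.0446
tcp dock mm [1.9 0.8] 89.1 F dock [ 0.54 -0.18] 0.17 yawerr deg 0.09
```

Call:
step_arm(
  steps=[
    {"x":-0.002,"y":0.0005,"z":0.006,"ax":0,"ay":-0.4,"az":0,"claw":0.042},
    {"x":0,"y":0,"z":0,"ax":0,"ay":0,"az":0,"claw":0.042},
  ],
)

```text
time_s: 6.28
ee_pos: [0.6355, 0.0047, 0.0837]
eef_rot: [-3.14, -0.002, -0.213]
force: [0.2, -1.0, -0.2]
grip_width: 0.042
```

```bash
python3 dk.py
```

```text
t 6.2833 p [0.6355 0.0047 0.0837] rpy [-3.1405e+00 -2.2000e-03 -2.1270e-01] F [ 0.21 -0.98 -0.18] M [ 0.05  0.05 -0.05] g 0.042
tcp dock mm [0.  0.4] 83.7 F dock [ 0.42 -0.91] -0.18 yawerr deg 0.1
```

Good. Close gently, then firmly.

Call:
step_arm(
  steps=[
    {"x":0,"y":0,"z":0,"ax":0,"ay":0,"az":0,"claw":0.03},
    {"x":0,"y":0,"z":0,"ax":0,"ay":0,"az":0,"claw":0.03},
    {"x":0,"y":0,"z":0,"ax":0,"ay":0,"az":0,"claw":0.02},
    {"x":0,"y":0,"z":0,"ax":0,"ay":0,"az":0,"claw":0.02},
  ],
  grip_force=45,
)

```text
time_s: 6.62
ee_pos: [0.6354, 0.0035, 0.0843]
eef_rot: [3.141, -0.003, -0.213]
force: [0.7, -0.3, -0.8]
grip_width: 0.0358
```

```bash
python3 dk.py
```

```text
t 6.6167 p [0.6354 0.0035 0.0843] rpy [ 3.1409e+00 -2.6000e-03 -2.1340e-01] F [ 0.74 -0.34 -0.77] M [-0.22 -0.04 -0.17] g 0.0358
tcp dock mm [ 0.2 -0.9] 84.3 F dock [ 0.79 -0.18] -0.77 yawerr deg 0.06
```

Call:
step_arm(
  steps=[
    {"x":0,"y":0.0025,"z":-0.0012,"ax":2.5,"ay":0,"az":0,"claw":0.02},
  ],
)

```text
time_s: 6.7
ee_pos: [0.6349, 0.0018, 0.0849]
eef_rot: [-3.1, -0.002, -0.212]
force: [2.6, -3.2, -8.4]
grip_width: 0.0355
```

```bash
cat >> dk.py <<'E'
    o=ctrl.get_obs();Rm=R.from_euler('xyz',o['eef_rot']).as_matrix();p=o['ee_pos']
    Rd=np.eye(3);Rd[:2,:2]=M
    Rb=Rd.T@Rm@np.diag([1,-1,-1]); b=R.from_matrix(Rb).as_rotvec()
    pd=np.array([*((p[:2]-t)@M),p[2]])
    f=lambda l:(pd+Rb@np.array(l)-[0.0002,-.0009,0])*1000
    print('tilt deg',np.degrees(b).round(2),'footL',f([0,.03,-.0723]).round(1),'footR',f([0,-.03,-.0723]).round(1),'Mdock',(o['moment'][:2]@M).round(2))
E
python3 dk.py
```

```text
File "dk.py", line 7
    o=ctrl.get_obs();Rm=R.from_euler('xyz',o['eef_rot']).as_matrix();p=o['ee_pos']
IndentationError: unexpected indent
```

```bash
sed -i 's/^if __name__.*$//' dk.py; echo "if __name__=='__main__': dk()" >> dk.py
python3 - <<'E'
s=open('dk.py').read().replace("\n\n    o=","\n    o=");open('dk.py','w').write(s)
E
python3 dk.py
```

```text
t 6.7 p [0.6349 0.0018 0.0849] rpy [-3.1002e+00 -2.4000e-03 -2.1150e-01] F [ 2.59 -3.24 -8.41] M [-1.27 -0.37 -0.12] g 0.0355
tcp dock mm [ 0.1 -2.6] 84.9 F dock [ 3.22 -2.61] -8.41 yawerr deg 0.16
tilt deg [ 2.37 -0.13  0.17] footL [-0.1 31.3 13.9] footR [  0.1 -28.7  11.4] Mdock [-1.17 -0.63]
```

Call:
step_arm(
  steps=[
    {"x":0,"y":0.0025,"z":-0.0012,"ax":2.6,"ay":0,"az":0,"claw":0.02},
  ],
)

```text
time_s: 6.78
ee_pos: [0.6344, -0.0008, 0.0858]
eef_rot: [-3.055, -0.003, -0.21]
force: [-0.8, -5.8, -0.4]
grip_width: 0.0356
```

```bash
python3 dk.py
```

```text
t 6.7833 p [ 0.6344 -0.0008  0.0858] rpy [-3.0546e+00 -2.8000e-03 -2.1030e-01] F [-0.76 -5.77 -0.41] M [-2.31  0.4  -0.15] g 0.0356
tcp dock mm [ 0.2 -5.3] 85.8 F dock [ 0.49 -5.79] -0.41 yawerr deg 0.23
tilt deg [ 4.99 -0.15  0.24] footL [ 0.  31.7 16.4] footR [  0.3 -28.   11.2] Mdock [-2.34 -0.1 ]
```

```bash
cat > piv.py <<'E'
from dk import *
# piv.py dphi_deg nrows py pz  dz_extra(mm): per-row tool shift
d,n,py,pz,ez=[float(a) for a in sys.argv[1:6]]
dk();o=ctrl.get_obs();Rm=R.from_euler('xyz',o['eef_rot']).as_matrix();p=o['ee_pos']
pd=np.array([*((p[:2]-t)@M),p[2]])*1000-[.2,-.9,0]
Rd=np.eye(3);Rd[:2,:2]=M; tr=Rd.T@Rm
c=np.array([pd[0],py,pz]); q=pd; r=tr
for i in range(int(n)):
    w=R.from_rotvec([np.radians(d/n),0,0]); qn=c+w.apply(q-c)+[-q[0]*.5,0,ez/n]
    print((r.T@(qn-q)).round(2),'deg',d/n); q=qn; r=w.as_matrix()@r
E
python3 piv.py -10 4 23 29 0.8
```

```text
t 6.7833 p [ 0.6344 -0.0008  0.0858] rpy [-3.0546e+00 -2.8000e-03 -2.1030e-01] F [-0.76 -5.77 -0.41] M [-2.31  0.4  -0.15] g 0.0356
tcp dock mm [ 0.2 -5.3] 85.8 F dock [ 0.49 -5.79] -0.41 yawerr deg 0.23
tilt deg [ 4.99 -0.15  0.24] footL [ 0.  31.7 16.4] footR [  0.3 -28.   11.2] Mdock [-2.34 -0.1 ]
[ 0.03 -2.61 -1.12] deg -2.5
[ 0.02 -2.61 -1.12] deg -2.5
[ 0.02 -2.61 -1.12] deg -2.5
[ 0.02 -2.61 -1.12] deg -2.5
```

Call:
step_arm(
  steps=[
    {"x":0,"y":-0.0026,"z":-0.0011,"ax":-2.5,"ay":0,"az":0.1,"claw":0.02},
    {"x":0,"y":-0.0026,"z":-0.0011,"ax":-2.5,"ay":0,"az":0.1,"claw":0.02},
  ],
)

```text
time_s: 6.95
ee_pos: [0.635, 0.0022, 0.0873]
eef_rot: [-3.138, -0.001, -0.218]
force: [2.9, 1.6, -10.6]
grip_width: 0.0356
```

```bash
python3 piv.py -5 2 23 29 0.4
```

```text
t 6.95 p [0.635  0.0022 0.0873] rpy [-3.1378e+00 -1.3000e-03 -2.1840e-01] F [  2.92   1.64 -10.64] M [ 1.06 -0.77  0.27] g 0.0356
tcp dock mm [ 0.1 -2.2] 87.3 F dock [2.5  2.23] -10.64 yawerr deg -0.23
tilt deg [ 0.22 -0.07 -0.23] footL [ 0.1 29.  15.2] footR [ -0.1 -31.   14.9] Mdock [ 1.2  -0.53]
[ 0.04 -2.57 -1.2 ] deg -2.5
[ 0.01 -2.57 -1.2 ] deg -2.5
```

Call:
step_arm(
  steps=[
    {"x":0,"y":-0.003,"z":-0.0012,"ax":-2.5,"ay":0,"az":-0.1,"claw":0.02},
    {"x":0,"y":-0.003,"z":-0.0012,"ax":-2.5,"ay":0,"az":-0.1,"claw":0.02},
  ],
)

```text
time_s: 7.12
ee_pos: [0.6362, 0.0075, 0.0884]
eef_rot: [3.054, -0.001, -0.216]
force: [2.2, -2.6, -8.8]
grip_width: 0.0356
```

```bash
python3 piv.py 11 4 -23 30 1
```

```text
t 7.1167 p [0.6362 0.0075 0.0884] rpy [ 3.0545e+00 -6.0000e-04 -2.1640e-01] F [ 2.19 -2.63 -8.78] M [-0.03 -0.57  0.06] g 0.0356
tcp dock mm [0.1 3.2] 88.4 F dock [ 2.7  -2.11] -8.78 yawerr deg -0.12
tilt deg [-4.99 -0.03 -0.12] footL [-0.  27.7 13.7] footR [ -0.2 -32.1  18.9] Mdock [ 0.09 -0.57]
[ 0.07  2.95 -1.23] deg 2.75
[ 0.04  2.95 -1.23] deg 2.75
[ 0.02  2.95 -1.23] deg 2.75
[ 0.01  2.95 -1.23] deg 2.75
```

```bash
python3 look.py 7
```

```text
t 7.1167 p [0.6362 0.0075 0.0884] rpy [ 3.0545e+00 -6.0000e-04 -2.1640e-01] F [ 2.19 -2.63 -8.78] M [-0.03 -0.57  0.06] g 0.0356
```

View pics/scene_7c.png

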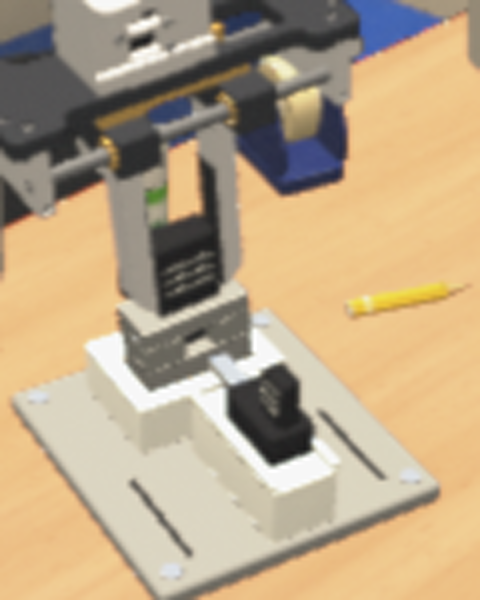

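The block (crop ~(190,310)) tilts with the fingers, its right end visibly raised; the base has not moved. Continue rocking.

Call:
step_arm(
  steps=[
    {"x":0,"y":0.003,"z":-0.0013,"ax":2.75,"ay":0,"az":0,"claw":0.02},
    {"x":0,"y":0.003,"z":-0.0013,"ax":2.75,"ay":0,"az":0,"claw":0.02},
  ],
)

```text
time_s: 7.38
ee_pos: [0.6351, 0.0037, 0.0898]
eef_rot: [-3.132, -0.0, -0.21]
force: [2.5, -3.0, -9.7]
grip_width: 0.0357
```

```bash
python3 piv.py 5.5 2 -23 30 0.6
```

```text
t 7.3833 p [0.6351 0.0037 0.0898] rpy [-3.1324e+00 -1.0000e-04 -2.0990e-01] F [ 2.54 -3.01 -9.69] M [-1.11 -0.58 -0.14] g 0.0357
tcp dock mm [-0.2 -0.8] 89.8 F dock [ 3.12 -2.4 ] -9.69 yawerr deg 0.26
tilt deg [ 0.53 -0.    0.26] footL [-0.5 30.8 17.7] footR [ -0.2 -29.2  17.2] Mdock [-0.96 -0.8 ]
[ 0.18  2.88 -1.37] deg 2.75
[ 0.08  2.88 -1.37] deg 2.75
```

Call:
step_arm(
  steps=[
    {"x":0,"y":0.0029,"z":-0.0015,"ax":2.8,"ay":0,"az":0.1,"claw":0.02},
    {"x":0,"y":0.0029,"z":-0.0015,"ax":2.8,"ay":0,"az":0.1,"claw":0.02},
  ],
)

```text
time_s: 7.55
ee_pos: [0.6338, -0.0021, 0.0912]
eef_rot: [-3.029, -0.0, -0.212]
force: [3.4, -0.4, -11.9]
grip_width: 0.0358
```

```bash
python3 piv.py -12 4 23 33 1.2
```

```text
t 7.55 p [ 0.6338 -0.0021  0.0912] rpy [-3.0289e+00 -3.0000e-04 -2.1230e-01] F [  3.37  -0.38 -11.9 ] M [-0.71 -0.49 -0.02] g 0.0358
tcp dock mm [-0.2 -6.7] 91.2 F dock [3.38 0.34] -11.9 yawerr deg 0.12
tilt deg [ 6.45 -0.01  0.12] footL [-0.4 32.1 22.7] footR [ -0.3 -27.5  16. ] Mdock [-0.59 -0.63]
[ 0.18 -3.26 -1.37] deg -3.0
[ 0.1  -3.26 -1.37] deg -3.0
[ 0.05 -3.26 -1.37] deg -3.0
[ 0.03 -3.26 -1.37] deg -3.0
```

Call:
step_arm(
  steps=[
    {"x":0,"y":-0.0032,"z":-0.0014,"ax":-3.0,"ay":0,"az":0,"claw":0.02},
    {"x":0,"y":-0.0032,"z":-0.0014,"ax":-3.0,"ay":0,"az":0,"claw":0.02},
  ],
)

```text
time_s: 7.72
ee_pos: [0.6345, 0.0013, 0.093]
eef_rot: [-3.126, 0.001, -0.219]
force: [2.1, 4.3, -9.0]
grip_width: 0.0356
```

```bash
python3 piv.py -6 2 23 34 0.6
```

```text
t 7.7167 p [0.6345 0.0013 0.093 ] rpy [-3.1264e+00  1.4000e-03 -2.1850e-01] F [ 2.09  4.26 -9.05] M [ 1.24 -0.78  0.06] g 0.0356
tcp dock mm [-0.2 -3.3] 93.0 F dock [1.13 4.61] -9.05 yawerr deg -0.24
tilt deg [ 0.87  0.08 -0.24] footL [-0.4 28.7 21.1] footR [ -0.6 -31.3  20.2] Mdock [ 1.38 -0.49]
[ 0.19 -3.15 -1.5 ] deg -3.0
[ 0.09 -3.15 -1.5 ] deg -3.0
```

Call:
step_arm(
  steps=[
    {"x":0,"y":-0.0036,"z":-0.0015,"ax":-3.0,"ay":0,"az":-0.1,"claw":0.02},
    {"x":0,"y":-0.0036,"z":-0.0015,"ax":-3.0,"ay":0,"az":-0.1,"claw":0.02},
  ],
)

```text
time_s: 7.88
ee_pos: [0.6359, 0.0077, 0.0946]
eef_rot: [3.051, 0.002, -0.217]
force: [1.9, -1.9, -10.5]
grip_width: 0.0357
```

```bash
python3 piv.py 12 4 -23 34 1.2
```

```text
t 7.8833 p [0.6359 0.0077 0.0946] rpy [ 3.0508e+00  2.1000e-03 -2.1730e-01] F [  1.91  -1.9  -10.49] M [ 0.14 -0.67 -0.04] g 0.0357
tcp dock mm [-0.2  3.3] 94.6 F dock [ 2.27 -1.45] -10.49 yawerr deg -0.16
tilt deg [-5.2   0.13 -0.16] footL [-0.5 27.5 19.9] footR [ -0.7 -32.2  25.3] Mdock [ 0.27 -0.62]
[ 0.21  3.34 -1.34] deg 3.0
[ 0.11  3.34 -1.34] deg 3.0
[ 0.06  3.34 -1.34] deg 3.0
[ 0.03  3.34 -1.34] deg 3.0
```

Call:
step_arm(
  steps=[
    {"x":0,"y":0.0033,"z":-0.0014,"ax":3.0,"ay":0,"az":0,"claw":0.02},
    {"x":0,"y":0.0033,"z":-0.0014,"ax":3.0,"ay":0,"az":0,"claw":0.02},
  ],
)

```text
time_s: 8.05
ee_pos: [0.6349, 0.0039, 0.097]
eef_rot: [-3.131, 0.002, -0.211]
force: [0.0, -3.5, -4.8]
grip_width: 0.0358
```

```bash
python3 piv.py 6 2 -23 36 0.8
```

```text
t 8.05 p [0.6349 0.0039 0.097 ] rpy [-3.1306e+00  2.1000e-03 -2.1120e-01] F [ 0.04 -3.47 -4.85] M [-1.31 -0.01 -0.18] g 0.0358
tcp dock mm [-0.4 -0.6] 97.0 F dock [ 0.78 -3.38] -4.85 yawerr deg 0.19
tilt deg [0.63 0.12 0.18] footL [-0.9 31.1 25. ] footR [ -0.7 -28.9  24.3] Mdock [-1.28 -0.29]
[ 0.29  3.21 -1.57] deg 3.0
[ 0.14  3.21 -1.57] deg 3.0
```

Call:
step_arm(
  steps=[
    {"x":0,"y":0.0031,"z":-0.0016,"ax":3.0,"ay":0,"az":0.1,"claw":0.02},
    {"x":0,"y":0.0031,"z":-0.0016,"ax":3.0,"ay":0,"az":0.1,"claw":0.02},
  ],
)

```text
time_s: 8.22
ee_pos: [0.6335, -0.0024, 0.0994]
eef_rot: [-3.021, 0.002, -0.213]
force: [1.5, -1.4, -7.3]
grip_width: 0.0358
```

```bash
python3 piv.py -12 4 23 38 1.6
```

```text
t 8.2167 p [ 0.6335 -0.0024  0.0994] rpy [-3.0209e+00  1.5000e-03 -2.1300e-01] F [ 1.46 -1.35 -7.29] M [-1.   -0.02 -0.21] g 0.0358
tcp dock mm [-0.4 -7. ] 99.4 F dock [ 1.72 -1.01] -7.29 yawerr deg 0.08
tilt deg [6.92 0.09 0.07] footL [-0.7 32.4 31.2] footR [ -0.7 -27.2  24. ] Mdock [-0.97 -0.23]
[ 0.29 -3.45 -1.44] deg -3.0
[ 0.15 -3.45 -1.44] deg -3.0
[ 0.07 -3.45 -1.43] deg -3.0
[ 0.04 -3.45 -1.43] deg -3.0
```

Call:
step_arm(
  steps=[
    {"x":0,"y":-0.0034,"z":-0.0016,"ax":-3.0,"ay":0,"az":0,"claw":0.02},
    {"x":0,"y":-0.0034,"z":-0.0016,"ax":-3.0,"ay":0,"az":0,"claw":0.02},
  ],
)

```text
time_s: 8.38
ee_pos: [0.6342, 0.0011, 0.1018]
eef_rot: [-3.118, 0.004, -0.219]
force: [2.8, 3.5, -9.8]
grip_width: 0.0356
```

```bash
python3 piv.py -6 2 23 36 0.8
```

```text
t 8.3833 p [0.6342 0.0011 0.1018] rpy [-3.1184  0.0036 -0.2194] F [ 2.75  3.48 -9.8 ] M [ 1.   -0.63 -0.05] g 0.0356
tcp dock mm [-0.5 -3.5] 101.8 F dock [1.95 3.99] -9.8 yawerr deg -0.29
tilt deg [ 1.33  0.2  -0.29] footL [-0.8 29.1 30.2] footR [ -1.1 -30.9  28.8] Mdock [ 1.11 -0.4 ]
[ 0.33 -3.52 -1.57] deg -3.0
[ 0.15 -3.52 -1.57] deg -3.0
```

Call:
step_arm(
  steps=[
    {"x":0.0003,"y":-0.0036,"z":-0.0017,"ax":-3.0,"ay":0.1,"az":-0.1,"claw":0.02},
    {"x":0,"y":-0.0036,"z":-0.0017,"ax":-3.0,"ay":0,"az":-0.1,"claw":0.02},
  ],
)

```text
time_s: 8.55
ee_pos: [0.6356, 0.0077, 0.104]
eef_rot: [3.059, 0.003, -0.218]
force: [1.8, -0.3, -3.6]
grip_width: 0.0356
```

```bash
python3 piv.py 10 4 -23 38 1.6
```

```text
t 8.55 p [0.6356 0.0077 0.104 ] rpy [ 3.059   0.0032 -0.2181] F [ 1.85 -0.32 -3.64] M [ 0.27 -0.35  0.01] g 0.0356
tcp dock mm [-0.5  3.3] 104.0 F dock [1.87 0.08] -3.64 yawerr deg -0.21
tilt deg [-4.73  0.19 -0.2 ] footL [-0.8 28.1 29.5] footR [ -1.  -31.7  34.4] Mdock [ 0.34 -0.29]
[ 0.33  3.02 -1.28] deg 2.5
[ 0.17  3.02 -1.28] deg 2.5
[ 0.09  3.02 -1.28] deg 2.5
[ 0.05  3.02 -1.28] deg 2.5
```

Call:
step_arm(
  steps=[
    {"x":0.0002,"y":0.003,"z":-0.0018,"ax":2.7,"ay":0.1,"az":0,"claw":0.02},
    {"x":0,"y":0.003,"z":-0.0018,"ax":2.7,"ay":0,"az":0,"claw":0.02},
  ],
)

```text
time_s: 8.72
ee_pos: [0.6349, 0.0048, 0.1068]
eef_rot: [-3.132, 0.002, -0.212]
force: [-0.8, -9.1, -6.1]
grip_width: 0.0355
```

```bash
python3 piv.py 4 2 -23 38 1.2; python3 look.py 8
```

```text
t 8.7167 p [0.6349 0.0048 0.1068] rpy [-3.1321e+00  1.6000e-03 -2.1210e-01] F [-0.78 -9.07 -6.14] M [-2.5   0.12 -0.13] g 0.0355
tcp dock mm [-0.6  0.3] 106.8 F dock [ 1.17 -9.02] -6.14 yawerr deg 0.13
tilt deg [0.54 0.09 0.13] footL [-1.  31.8 34.8] footR [ -0.8 -28.2  34.2] Mdock [-2.47 -0.42]
[ 0.38  2.4  -1.42] deg 2.0
[ 0.18  2.4  -1.42] deg 2.0
t 8.7167 p [0.6349 0.0048 0.1068] rpy [-3.1321e+00  1.6000e-03 -2.1210e-01] F [-0.78 -9.07 -6.14] M [-2.5   0.12 -0.13] g 0.0355
```

View pics/scene_8c.png

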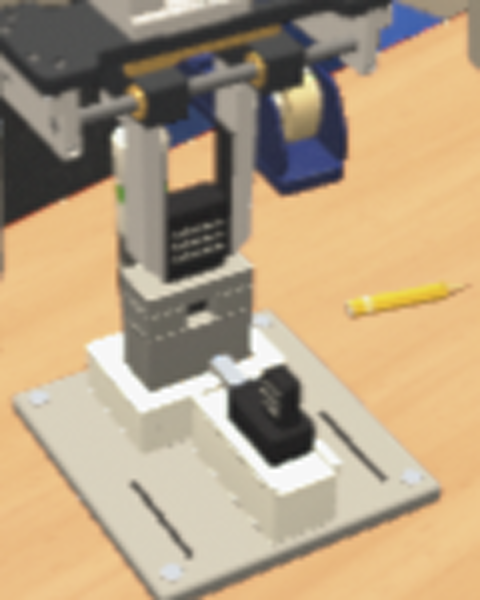

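Call:
step_arm(
  steps=[
    {"x":0.0003,"y":0.0015,"z":-0.002,"ax":-0.4,"ay":0,"az":0.1,"claw":0.02},
    {"x":0.0003,"y":0,"z":-0.002,"ax":0,"ay":0,"az":0,"claw":0.02},
  ],
)

```text
time_s: 8.98
ee_pos: [0.6349, 0.0019, 0.1114]
eef_rot: [-3.137, 0.002, -0.218]
force: [-0.1, 0.3, -1.5]
grip_width: 0.0357
```

```bash
python3 dk.py
```

```text
t 8.9833 p [0.6349 0.0019 0.1114] rpy [-3.137e+00  2.000e-03 -2.176e-01] F [-0.06  0.32 -1.53] M [ 0.04  0.04 -0.04] g 0.0357
tcp dock mm [ 0.1 -2.6] 111.4 F dock [-0.13  0.3 ] -1.53 yawerr deg -0.18
tilt deg [ 0.26  0.11 -0.18] footL [-0.2 28.6 39.2] footR [ -0.4 -31.3  38.9] Mdock [0.03 0.05]
```

Call:
step_arm(
  steps=[
    {"x":0,"y":-0.001,"z":-0.005,"ax":-0.1,"ay":0,"az":-0.1,"claw":0.02},
    {"x":0,"y":0,"z":-0.008,"ax":0,"ay":0,"az":0,"claw":0.02},
    {"x":0,"y":0,"z":-0.008,"ax":0,"ay":0,"az":0,"claw":0.02},
    {"x":0,"y":0,"z":-0.005,"ax":0,"ay":0,"az":0,"claw":0.02},
    {"x":0,"y":0,"z":0,"ax":0,"ay":0,"az":0,"claw":0.02},
  ],
)

```text
time_s: 9.4
ee_pos: [0.6358, 0.0041, 0.1416]
eef_rot: [-3.139, 0.0, -0.214]
force: [0.4, -0.6, -1.3]
grip_width: 0.0359
```

Call:
step_arm(
  steps=[
    {"x":0,"y":0,"z":0,"ax":0,"ay":0,"az":0,"claw":0.02},
    {"x":0,"y":0,"z":0,"ax":0,"ay":0,"az":0,"claw":0.02},
    {"x":0,"y":0,"z":0,"ax":0,"ay":0,"az":0,"claw":0.02},
  ],
)

```text
time_s: 9.65
ee_pos: [0.636, 0.0044, 0.1422]
eef_rot: [-3.138, -0.001, -0.214]
force: [-1.1, -0.2, -0.4]
grip_width: 0.036
```

```bash
python3 dk.py; python3 look.py 9; python3 - <<'E'
from dk import *
X=cloud('scene',np.load('pics/scene_9.npy'));L=X.copy();L[...,:2]=(X[...,:2]-t)@M;L*=1000
m=np.all((L>[-25,-40,44])&(L<[-5,40,110]),axis=2);q=L[m];print('block face z low',np.percentile(q[:,2],[1,3,10]))
m=np.all((L>[-110,-20,72])&(L<[-70,20,100]),axis=2);q=L[m];print('tab',np.median(q,0),np.percentile(q[:,0],[5,95]))
E
```

```text
t 9.65 p [0.636  0.0044 0.1422] rpy [-3.1384e+00 -8.0000e-04 -2.1380e-01] F [-1.1  -0.25 -0.41] M [0.11 0.03 0.04] g 0.036
tcp dock mm [0.6 0.1] 142.2 F dock [-1.02 -0.48] -0.41 yawerr deg 0.03
tilt deg [ 0.18 -0.05  0.03] footL [ 0.4 31.2 70. ] footR [  0.4 -28.8  69.8] Mdock [0.1  0.05]
t 9.65 p [0.636  0.0044 0.1422] rpy [-3.1384e+00 -8.0000e-04 -2.1380e-01] F [-1.1  -0.25 -0.41] M [0.11 0.03 0.04] g 0.036
block face z low [69.0772304  70.32825174 74.11865055]
tab [-93.56168039   3.81519065  86.35566415] [-99.48545067 -81.14678723]
```

View pics/scene_9.png

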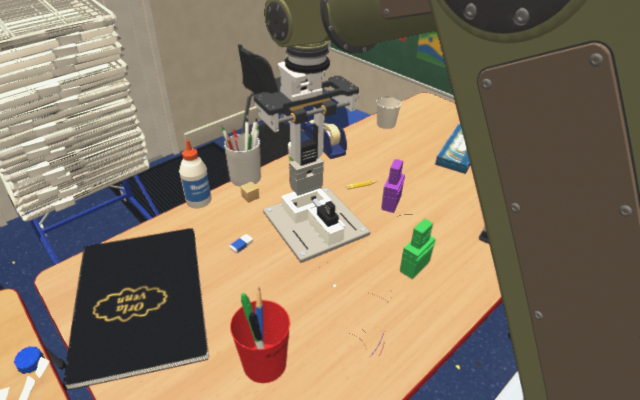

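View pics/top_9.png

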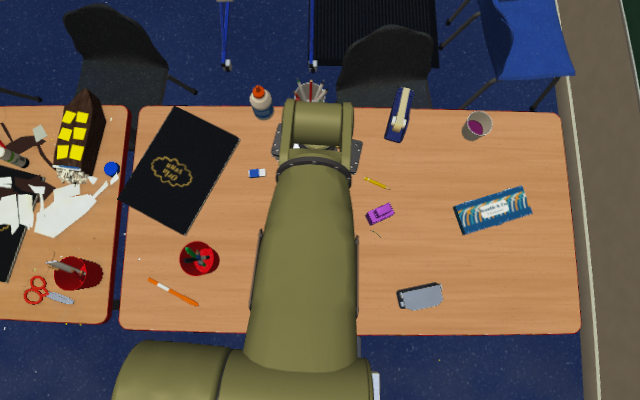

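```bash
python3 -c "
from station import ticket
print(ticket.hand_in())"
```

```text
the job is handed in; nothing more can be done
None
```

The battery block is out of the charging base and held upright above its bay, and I handed the job in at about 9.7 s of the 48 s allowed. No verdict was reported.

- **Plug:** I pulled it about 20 mm, to its stop, with the block still seated. In the last picture the tab was still fully out.
- **Rocking:** I gripped the handle and rocked the block about 5 to 7° each way for three and a half cycles. It then came free with only its own weight on the wrist. The pull on the base never went above about 12 N at any reading.
- **Last checks:**
  - Tilt was 0.2°, and both lower ends were about 28 mm above the rim. The arm pose and the depth image agreed on this to about 1 mm.
  - The block was centred on the bay to about 1.5 mm and was still.
  - The base showed no visible movement.
  - The eraser, wood cube and pencil were where they started.
- **Not confirmed:** the glue stick was hidden behind the block and gripper in the final pictures. It looked undisturbed in the earlier ones, and the gripper body stayed higher than it.
- **Disagreed:**
  - The first position fits from the two cameras differed by about 5 mm; the depth data and the grip contacts settled it.
  - Near the end of the rocking there was a brief 9 N sideways push against the bay wall. I backed it off on the next move.

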